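# Clip an injector into its holding fixture and lock the cam clamp

## Task

Take the rail injector that lies by itself on the bare bench and press it down into the spring clips of the holding fixture, rail stub up and nozzle end on the side of the round knob, until it snaps fully home. Then turn the black knob clockwise until the sprung clamp slide drops into the notch of its cam and its tongue has sprung out over the nozzle end; stop there, let go, and leave the things round about where they are.

Things in the scene. Friction and masses are not known exactly. Their poses are not given: they have to be found in the camera images.
- injector_mid (a point): The loose rail injector, alone on the bare bench (those on the mat are not it): pale rod 195 mm long, 0.4 to 0.65 kg: straight body 112 x 25 x 25, then a thinner nozzle end; black connector at the other. Point: middle of the straight body, 12.5 mm above its underside; grasp here, across. y axis: along it towards the connector (nozzle at -y); z up. Rail stub on top to 48 mm above the underside.
- injector_tip (a point): Tip of the injector's nozzle, on its axis, 116 mm from injector_mid towards -y.
- seat (a point): Where injector_mid lies when the injector is home in the fixture: 36.5 mm above the bench (underside at 24 mm, on two pads). Same axes: y along the seat, connector to +y, nozzle end to -y. Up to 8 mm off along y is fine. The fixture is a grey plate, 150 x 173 x 10 mm, fixed to the bench; between the two spring clips 66 mm are free for a gripper's fingers, down to the plate.
- clip_nozzle (a point): Spring clip 41 mm to the -y side of the seat: a pair of upright sprung steel fingers, 12 mm wide along y; this point is midway between them at their narrowest (20.6 mm apart, 47 mm above the bench). They flare to 34 mm apart at the top, 60 mm above the bench. The two clips together take some 5 to 22 N downward push till the 25 mm body snaps in.
- clip_connector (a point): The other, equal spring clip, 41 mm to the +y side of the seat.
- knob_grip (a point): Point on the upright axis of the round fluted black knob, 78 mm above the bench; it does not turn with it. Knob: 44 mm across, 62 to 90 mm above the bench, centre at x -72, y -74 mm from the seat. Turns clockwise from above and stays where left (0.13 N m drag). Start angle unknown; it looks alike all round. Stops: 75 degrees past the notch's middle, and under 110 degrees back from the start.
- cover_top (a point): Middle of the flat cover under the knob, 80 (x) x 68 (y) mm, 60 mm above the bench, which hides the cam. The notch comes after 60 to 170 degrees clockwise (mostly needs a fresh hold). 14 degrees before the notch's middle the slide snaps in and stays down for some 25 degrees; turned further, the knob stiffens by 0.1 to 0.5 N m and lifts it out again over 30 degrees (then turn back).
- clamp_slide (a joint): Travel of the sprung slide towards the injector, m: 0 held back on the cam's rim (start), 0.012 at the bottom of the notch. Spring 4.5 to 6.5 N; only the cam holds it back. Visible: its steel tongue comes out over the nozzle end, and its steel tail rod on the cover's other side stands 15 mm out at the start, 3 mm when dropped. It cannot drop fully unless the injector is home.
- slide_tongue (a point): Tip of the slide's steel tongue (14 mm wide, 47 to 55 mm above the bench); it moves with the slide, along the seat's x axis: 15 mm from the injector's axis when held back, 3 mm when dropped.
- screwdriver_black: Bystander: screwdriver, 200 mm long, lying on the bench; origin at its underside. Not to be disturbed.
- spanner_c: Bystander: spanner, 164 mm long, lying on the bench; origin at its underside. Not to be disturbed.
- hex_key: Bystander: black L-shaped hex key, 124 mm long, lying on the bench; origin at its underside. Not to be disturbed.

How it is judged:
On the way, in this order (a step that is already met when the one before it is completed fails the run):
1. the injector is snapped home in the clips, with the clamp slide still held back (z of injector_mid in the frame of seat between -0.003 and 0.003 m and x of injector_mid in the frame of seat between -0.004 and 0.004 m and y of injector_tip in the frame of seat between -0.126 and -0.106 m and angle between the y axis of injector_mid and the y axis of seat, either way round below 0.1 rad and angle between injector_mid's own z axis and vertical below 0.2 rad and value of joint clamp_slide below 0.004 m), for 0.2 s.
2. the clamp slide has dropped into the notch (value of joint clamp_slide above 0.0095 m), for 0.2 s.
At the end, for the whole second after the job is handed in: The injector lies home in the clips, stub up and nozzle end on the knob's side (its middle within 3 mm in height, 4 mm sideways and 10 mm lengthwise of the seat, within 0.1 rad of its direction), and the clamp slide has dropped at least 9.5 of its 12 mm (z of injector_mid in the frame of seat between -0.003 and 0.003 m and x of injector_mid in the frame of seat between -0.004 and 0.004 m and y of injector_tip in the frame of seat between -0.126 and -0.106 m and angle between the y axis of injector_mid and the y axis of seat, either way round below 0.1 rad and angle between injector_mid's own z axis and vertical below 0.2 rad and value of joint clamp_slide above 0.0095 m); the robot touches nothing.
It fails at once if a bystander (screwdriver, spanner or hex key) is moved more than 30 mm (distance of any of screwdriver_black, spanner_c, hex_key from where it was at the start of the episode above 0.03 m).
It also fails if it takes over 72 s, if anything falls off the work surface, if the arm or the gripper's body presses on something with over 40 N, if the wrist force passes 120 N, or if a joint passes its speed limit or range.

## Robot

A 6-joint arm with a two-finger parallel gripper is mounted at the origin on a cart in front of the work surface, level with it; the furniture and walls round the work are solid. World frame = base frame: x ahead of the robot, y to its left, z up, the work surface at z = 0. Lengths are in m, angles in rad, forces in N, time in s.
With the tool pointing down it reaches from about 0.375 to 0.9 m from the base axis. Payload 3.1 kg.
Tool frame: the origin (TCP) lies on the centre line of the jaws, within the pads' length; the fingertips stand 25 mm ahead of it and the grasp point (between the pads) lies 6 mm ahead of it (manip.tips_ahead is the distance from the TCP to the fingertips, in m); z points along the fingers, y is the direction in which the jaws open and shut (so a half turn about z gives the same grasp; the last joint's range is limited). The gripper opens to 85 mm and grips with 20 to 120 N. Pads are 22 mm wide; open, the fingers measure 114 mm over their backs; the gripper's body (76 mm by 85 mm) begins 54 mm behind the grasp point. The pads swing forward as they close: fully open they stand 13 mm farther back than shut.
Start: joints at [-1.52, 0.527, 1.433, -0, 1.181, -0.178], TCP at [0.142, -0.609, 0.256] pointing down, gripper open.
Joint ranges: [-3.08, 3.08], [-0.75, 2.2], [0.22, 2.44], [-1.43, 4.57], [0, 2.65], [-2.85, 2.85]. Speed limits (rad/s): [2.79, 2.79, 3.14, 3.14, 3.14, 3.14].

## Interface

Orientations are given as a unit quaternion [x, y, z, w].
In Python, from station import manip gives the robot as it stands.
- The arm moves only by the tool play_rows, never from a script. Its argument "steps" is a list that holds one entry, the list of rows, each a list of 6 numbers: the shift along the tool's x, y, z in m, then the turn, a rotation vector about the tool's x, y, z in degrees. In form: [[[x, y, z, rx, ry, rz], ...]]. A call has 1 to 10 rows; each row shifts and turns the commanded pose from where the row before left it, along the tool's axes as they then stand; what a row does not reach is not made up. A row lasts 1/8 s, in which the tool goes at most 62.5 mm and 10.7 degrees, less where a joint would pass 70% of its speed; a pose out of reach is approached as far as the arm can. A call is refused whole if a number of a shift passes 0.0625 or a number of a turn 10.7, either way. A call with a gripper value outside its range is refused whole. "fingers" is the opening, from 0 (shut) to 1 (fully open), set as the call begins (left out, the last holds). The fingers move at their own pace and stop on an object; "squeeze" is the grip in N (left out, the last holds). Time passes only in rows, so rows that do not move let the fingers close. It gives the time, the measured TCP pose, the force and the opening at its end, in the units of the state.
- manip.sense(): the state, without advancing time (a new reading comes with each control period).
- manip.snapshot(name): name is "scene" or "top"; returns a dict with "img" (480x640x3 uint8, red, green, blue), "K" (3x3 intrinsics, pixels), "k1" (the pictures are not rectified: a ray, as slopes to the right and down, at radius r is drawn at 1 + k1 r^2 times it, then the intrinsics apply), "world_from_camera" (4x4, takes a point from camera to world coordinates). Camera axes: x right, y down, z forward; pixel columns grow to the right and rows downward; lengths in m; the calibration is good to about 2 mm. A picture is of the moment at which its call begins. There is no depth.
- manip.sign_off(): hands the job in, once; it reports no verdict.
Trained networks look in a picture, given as the dict that the camera call returned (one of the last four; its "shot" number tells which), for a name from the list of things; names that differ only in an ending like _2 or _b are one class to them, and where a whole thing is asked for, a point or a joint stands for the part that bears it (a point fixed in the world has none). Each returns a list of dicts, best first, with "score" (0 to 1); they miss things now and then, are a little off and sometimes report something else, mostly with a low value. They report only what shows in the picture. A call takes as long as a camera call.
- manip.regions_of(label, picture): "pixels" (480x640 bool, what is visible of it) and "rect" ([left, top, right, bottom] in pixels, round what is visible of it).
- manip.pinpoint(label, picture): "point" ([column, row] in pixels: a listed point, or the origin of a listed thing).
The state is a dict: "t": time; "q": joint angles; "qd": joint speeds; "tau": joint torques, N m; "tcp_pos": TCP position; "tool_rot": TCP orientation; "force": force on the tool from outside, world axes, zero at the start; "ft_torque": the same for the moment, N m; "finger_gap": opening from 0.0 (shut) to 1.0 (fully open).
Only numpy, scipy, OpenCV 4.12 (cv2) and the standard library are available. Lean on these libraries where they do the work, as an engineer would, in place of code of your own. Each camera call takes 0.05 s, during which the arm holds its last target.

## Working session

There is one attempt and no reset: what is moved stays moved. The work goes in short steps, Python scripts to look and compute and a tool call to move; the robot and the scene stay as the last step left them, time stands still between calls to the robot, and variables do not carry over. Pictures are saved under pics/ and viewed, and the job is handed in when it is done.

Besides the shell and the picture viewer there is one more tool, called by a JSON object that holds its "name" and its "arguments", one argument or row to a line. play_rows: Moves the arm, as the interface text tells. Its arguments: {"type":"object","properties":{"steps":{"type":"array"},"fingers":{"type":"number"},"squeeze":{"type":"number"}},"required":["steps"]}

```bash
ls; mkdir -p pics
cat > h.py <<'E'
import numpy as np, cv2
from station import manip
def snap(n,fn):
    p=manip.snapshot(n); cv2.imwrite('pics/'+fn,p['img'][:,:,::-1]); return p
def ray(p,uv):
    K=p['K'];k1=p['k1'];d=np.array([(uv[0]-K[0][2])/K[0][0],(uv[1]-K[1][2])/K[1][1]])
    u=d.copy()
    for _ in range(20): u=d/(1+k1*(u@u))
    T=np.array(p['world_from_camera']); return T[:3,3],T[:3,:3]@np.array([u[0],u[1],1])
def atz(p,uv,z):
    o,d=ray(p,uv); return o+d*(z-o[2])/d[2]
def proj(p,X):
    T=np.array(p['world_from_camera']);c=T[:3,:3].T@(np.array(X)-T[:3,3]);u=c[:2]/c[2];u=u*(1+p['k1']*(u@u))
    return np.array([p['K'][0][0]*u[0]+p['K'][0][2],p['K'][1][1]*u[1]+p['K'][1][2]])
def tri(rs):
    A=0;b=0
    for o,d in rs:
        d=d/np.linalg.norm(d);M=np.eye(3)-np.outer(d,d);A=A+M;b=b+M@o
    return np.linalg.solve(A,b)
E
python3 - <<'E'
from h import *
print(manip.sense())
s=snap('scene','s0.png');t=snap('top','t0.png')
Z=dict(injector_mid=.0125,injector_tip=.0125,seat=.0365,clip_nozzle=.047,clip_connector=.047,knob_grip=.078,cover_top=.06,slide_tongue=.051,screwdriver_black=0,spanner_c=0,hex_key=0)
for k,z in Z.items():
    for nm,p in (('s',s),('t',t)):
        for r in manip.pinpoint(k,p)[:3]: print(k,nm,round(r['score'],2),np.round(r['point'],1),np.round(atz(p,r['point'],z),4))
E
```

```text
pics
{'t': 0.0, 'q': array([-1.52045254e+00,  5.28477857e-01,  1.43391718e+00, -4.59154688e-06,
        1.18136621e+00, -1.78537069e-01]), 'qd': array([-0.00262623,  0.00087816, -0.00161997,  0.00030528,  0.00114279,
       -0.00044583]), 'tau': array([ 8.13019096e-05, -4.42351556e+01, -1.78024650e+01, -1.20233040e-04,
        8.30953155e-03, -9.04818364e-06]), 'tcp_pos': array([ 0.14177597, -0.60802784,  0.25532163]), 'tool_rot': array([ 9.93458154e-01,  1.14191597e-01,  6.73336764e-05, -1.08220692e-03]), 'force': array([-0.330386  ,  0.66741793,  0.23325893]), 'ft_torque': array([-0.00751785, -0.01557836, -0.08567653]), 'finger_gap': 1.0040270897811696}
injector_mid s 0.69 [199.5 319.3] [0.4779 0.2963 0.0125]
injector_mid t 0.74 [172.3 286.1] [0.4927 0.2837 0.0125]
injector_tip s 0.61 [244.6 292.1] [0.5256 0.1805 0.0125]
injector_tip s 0.29 [197.9 316.8] [0.4873 0.2953 0.0125]
injector_tip t 0.65 [230.5 263.5] [0.534  0.1742 0.0125]
seat s 0.73 [341.1 235.2] [ 0.6122 -0.1168  0.0365]
seat t 0.65 [389.4 218.6] [ 0.6103 -0.1247  0.0365]
seat t 0.17 [301.  341.3] [0.3879 0.0416 0.0365
[... 460 characters left out ...]
 0.06  ]
cover_top s 0.71 [340.9 235.3] [ 0.5674 -0.0815  0.06  ]
cover_top t 0.72 [420.6 263.5] [ 0.5219 -0.1747  0.06  ]
slide_tongue t 0.67 [425.2 231.3] [ 0.5823 -0.1875  0.051 ]
screwdriver_black s 0.59 [339.2 310.7] [0.388  0.0534 0.    ]
screwdriver_black t 0.9 [299.1 340.7] [0.389  0.0466 0.    ]
screwdriver_black t 0.18 [419.1 260.5] [ 0.536  -0.1827  0.    ]
spanner_c s 0.63 [275.7 242.1] [ 0.7291 -0.0098  0.    ]
spanner_c t 0.8 [330.3 164.5] [ 0.729  -0.0174  0.    ]
hex_key s 0.53 [339.9 220.8] [ 0.7626 -0.2273  0.    ]
hex_key s 0.22 [247.  290.6] [0.5492 0.1632 0.    ]
hex_key t 0.86 [438.9 141. ] [ 0.7743 -0.2335  0.    ]
hex_key t 0.49 [421.1 256.3] [ 0.544  -0.1869  0.    ]
```

View pics/t0.png

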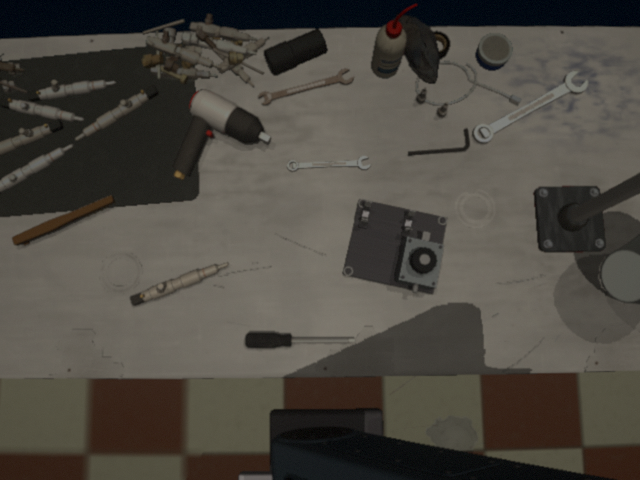

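View pics/s0.png

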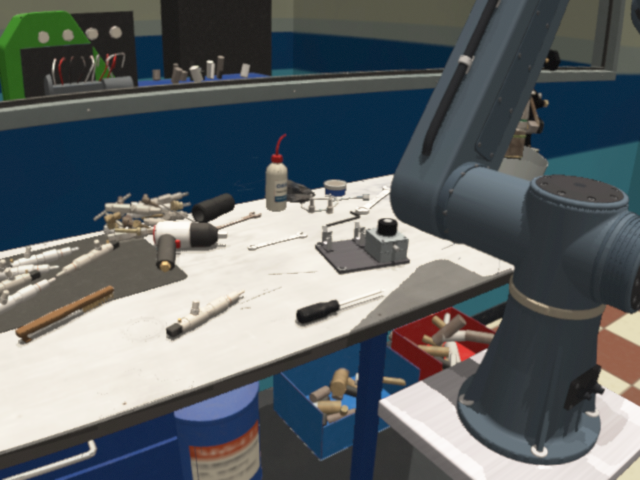

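Run:
```python
import cv2
t=cv2.imread('pics/t0.png')
cv2.imwrite('pics/t0a.png',cv2.resize(t[180:300,340:480],None,fx=5,fy=5,interpolation=cv2.INTER_CUBIC))
cv2.imwrite('pics/t0b.png',cv2.resize(t[235:330,110:250],None,fx=5,fy=5,interpolation=cv2.INTER_CUBIC))
```

```text
(no output)
```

View pics/t0a.png

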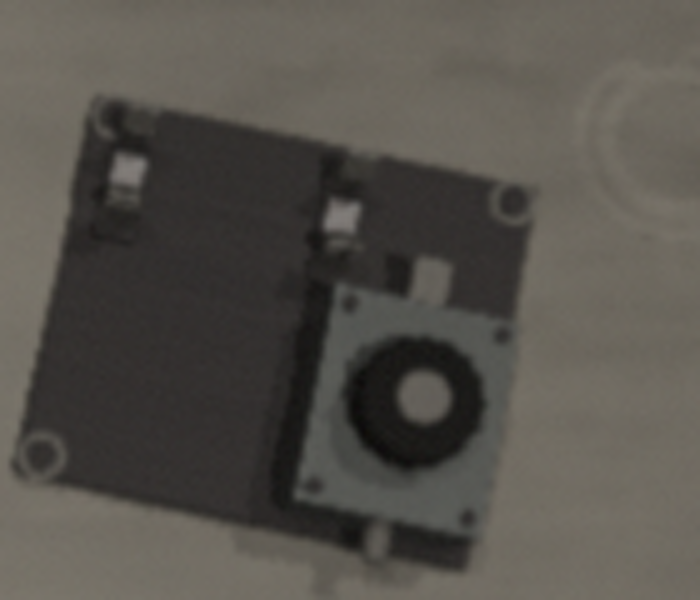

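View pics/t0b.png

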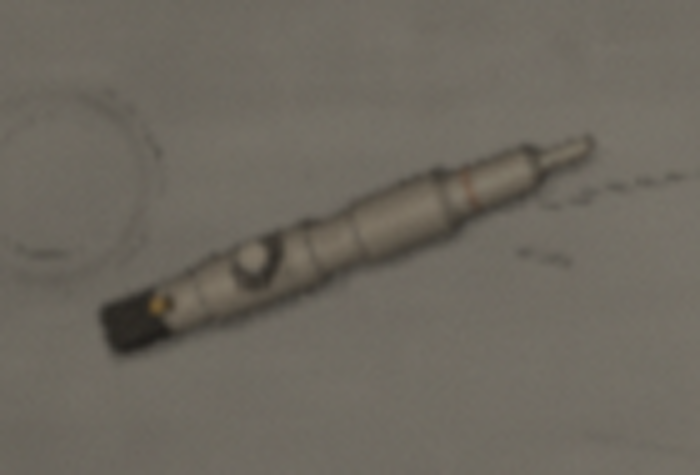

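Run:
```python
from h import *
s=manip.snapshot('scene');t=manip.snapshot('top')
print(t['world_from_camera'],t['k1'],t['K'])
c=lambda u,v:((u+.5)/5-.5+340,(v+.5)/5-.5+180)
C=[atz(t,c(*x),.01) for x in [(97,95),(537,187),(468,572),(14,475)]]
for a in C: print(np.round(a,4))
for i in range(4):
    d=C[(i+1)%4]-C[i]; print(np.linalg.norm(d),np.degrees(np.arctan2(d[1],d[0])))
print('knobtop',atz(t,c(425,397),.09))
cov=[atz(t,c(*x),.06) for x in [(337,283),(520,318),(478,535),(295,500)]]
print('cover',np.round(cov,4),np.mean(cov,0))
for i in range(4):
    d=cov[(i+1)%4]-cov[i]; print(np.linalg.norm(d),np.degrees(np.arctan2(d[1],d[0])))
print('tongue',atz(t,c(432,262),.055),'tail',atz(t,c(377,558),.051))
for k in ['injector_mid','injector_tip','seat','clip_nozzle','clip_connector','knob_grip']:
    a=manip.pinpoint(k,s);b=manip.pinpoint(k,t)
    if a and b: print(k,np.round(tri([ray(s,a[0]['point']),ray(t,b[0]['point'])]),4))
b=lambda u,v:((u+.5)/5-.5+110,(v+.5)/5-.5+235)
# injector axis: segmentation
for nm,p in(('t',t),('s',s)):
  for r in manip.regions_of('injector_mid',p)[:2]:
    v,u=np.nonzero(r['pixels']);print(nm,r['score'],r['rect'],len(v))
    W=np.array([atz(p,(x,y),.0125)[:2] for x,y in zip(u,v)]);m=W.mean(0);e=np.linalg.svd(W-m)[2][0] if len(W)<3000 else 0
    print(m,e,np.degrees(np.arctan2(e[1],e[0])),np.ptp((W-m)@e))
print('tip',atz(t,b(590,142),.0125),'conn end',atz(t,b(112,328),.0125),'body',atz(t,b(440,208),.0125), atz(t,b(185,308),.0125))
```

```text
[[-0.01342655 -0.98392147  0.17809625  0.38730954]
 [-0.99980217  0.01582448  0.01205049 -0.0012022 ]
 [-0.01467502 -0.17789922 -0.98393928  1.04330134]
 [ 0.          0.          0.          1.        ]] -0.06153619886778894 [[554.13421968   0.         316.61223759]
 [  0.         554.13421968 241.30843456]
 [  0.           0.           1.        ]]
[ 0.6564 -0.0711  0.01  ]
[ 0.6175 -0.2383  0.01  ]
[ 0.4711 -0.2045  0.01  ]
[ 0.5102 -0.036   0.01  ]
0.1716310397880687 -103.09314245387912
0.15029699151613474 166.99929346394194
0.1729060009525008 76.93495086956783
0.15038511958015116 -13.486508057189207
knobtop [ 0.52560728 -0.17673653  0.09      ]
cover [[ 0.572  -0.1524  0.06  ]
 [ 0.5581 -0.2179  0.06  ]
 [ 0.4801 -0.1988  0.06  ]
 [ 0.4937 -0.1342  0.06  ]] [ 0.52599153 -0.1758463   0.06      ]
0.06696615724455147 -101.97072786971583
0.08034861085364642 166.23074913632811
0.06604888446439978 78.14371742289833
0.08045695483172607 -13.113298802660408
tongue [ 0.58018638 -0.18810458  0.055     ] tail [ 0.47331753 -0.16398592  0.051     ]
injector_mid [0.4933 0.2899 0.0099]
injector_tip [0.5352 0.1751 0.0126]
seat [ 0.6125 -0.1227  0.0398]
clip_nozzle [ 0.6276 -0.1323  0.0276]
clip_connector [ 0.6261 -0.0824  0.0414]
knob_grip [ 0.5354 -0.1833  0.0653]
t 0.87 [131.4, 263.1, 228.5, 306.4] 1175
[0.4968105  0.27814539] [-0.34819607  0.93742173] 110.37701861853353 0.19412759093360715
t 0.63 [406.9, 129.2, 466.7, 157.0] 310
[ 0.7572767  -0.24261565] [ 0.24213989 -0.97024135] -75.9871272919486 0.12741934518294573
s 0.78 [165.8, 291.4, 245.0, 338.2] 1130
[0.49645762 0.28254354] [-0.38692313  0.92211197] 112.76318251658876 0.1982941981164032
s 0.26 [296.5, 292.1, 378.9, 324.5] 695
[0.39106332 0.08922334] [-0.02490412  0.99968984] 91.42704845706827 0.19295158964991777
tip [0.53504028 0.17975825 0.0125    ] conn end [0.46707338 0.35965665 0.0125    ] body [0.51079881 0.23617705 0.0125    ] [0.47429079 0.33205409 0.0125    ]
```

```bash
cat >> h.py <<'E'
from scipy.spatial.transform import Rotation as Ro
def plan(wps,s=None):
    """wps: list of (x,y,z,ang,n). prints rows, keeping state with rounded rows"""
    s=s or manip.sense(); P=np.array(s['tcp_pos']);R=Ro.from_quat(s['tool_rot'])
    rows=[]
    for x,y,z,a,n in wps:
        tgtP=np.array([x,y,z]);ca,sa=np.cos(np.radians(a)),np.sin(np.radians(a))
        T=Ro.from_matrix(np.array([[ca,sa,0],[sa,-ca,0],[0,0,-1]]).T.T)
        for i in range(n):
            k=n-i
            dP=R.inv().apply((tgtP-P)/k); dr=(R.inv()*T).as_rotvec(degrees=True)/k
            dP=np.round(dP,4 if n<=3 else 3);dr=np.round(dr,1)
            rows.append(list(dP)+list(dr)); P=P+R.apply(dP); R=R*Ro.from_rotvec(dr,degrees=True)
    for i in range(0,len(rows),10): print('[['+','.join('['+','.join('%g'%v for v in r)+']' for r in rows[i:i+10])+']]')
    print('end',P.round(4))
E
python3 - <<'E'
from h import *
plan([(.33,-.33,.256,45,7),(.45,.05,.23,85,8),(.494,.286,.16,110.5,5)])
E
```

```text
[[[0.035,-0.033,0,-0,-0,-4.6],[0.038,-0.03,0,-0,-0,-4.5],[0.04,-0.027,0,-0,-0,-4.6],[0.042,-0.023,0,-0,-0,-4.5],[0.044,-0.02,0,-0,-0,-4.6],[0.045,-0.016,0,-0,-0,-4.5],[0.046,-0.013,0,-0,-0,-4.6],[0.044,-0.023,0.003,-0,-0,-5],[0.046,-0.019,0.003,-0,-0,-5],[0.048,-0.015,0.003,-0,-0,-5]]]
[[[0.049,-0.011,0.003,-0,-0,-5],[0.049,-0.006,0.004,-0,-0,-5],[0.05,-0.002,0.003,-0,-0,-5],[0.049,0.002,0.004,-0,-0,-5],[0.05,0.006,0.003,-0,-0,-5],[0.048,0.005,0.014,-0,-0,-5.1],[0.047,0.009,0.014,-0,-0,-5.1],[0.046,0.013,0.014,-0,-0,-5.1],[0.045,0.017,0.014,-0,-0,-5.1],[0.043,0.021,0.014,0,-0,-5.1]]]
end [0.4943 0.2862 0.1603]
```

{"name": "play_rows", "arguments": {
  "steps": [
    [[0.035, -0.033, 0, 0, 0, -4.6], [0.038, -0.03, 0, 0, 0, -4.5], [0.04, -0.027, 0, 0, 0, -4.6], [0.042, -0.023, 0, 0, 0, -4.5], [0.044, -0.02, 0, 0, 0, -4.6], [0.045, -0.016, 0, 0, 0, -4.5], [0.046, -0.013, 0, 0, 0, -4.6], [0.044, -0.023, 0.003, 0, 0, -5], [0.046, -0.019, 0.003, 0, 0, -5], [0.048, -0.015, 0.003, 0, 0, -5]]
  ],
  "fingers": 1,
  "squeeze": 80
}}

```text
t: 3.25
tcp_pos: [0.3759, -0.1858, 0.2475]
tool_rot: [0.865, 0.501, 0.0, 0.001]
force: [1.1, 0.1, -0.1]
finger_gap: 0.998
```

{"name": "play_rows", "arguments": {
  "steps": [
    [[0.049, -0.011, 0.003, 0, 0, -5], [0.049, -0.006, 0.004, 0, 0, -5], [0.05, -0.002, 0.003, 0, 0, -5], [0.049, 0.002, 0.004, 0, 0, -5], [0.05, 0.006, 0.003, 0, 0, -5], [0.048, 0.005, 0.014, 0, 0, -5.1], [0.047, 0.009, 0.014, 0, 0, -5.1], [0.046, 0.013, 0.014, 0, 0, -5.1], [0.045, 0.017, 0.014, 0, 0, -5.1], [0.043, 0.021, 0.014, 0, 0, -5.1]]
  ]
}}

```text
t: 4.5
tcp_pos: [0.4947, 0.2879, 0.1599]
tool_rot: [0.569, 0.823, 0.0, 0.0]
force: [0.9, -0.2, 0.7]
finger_gap: 0.999
```

Run:
```python
from h import *
s=manip.sense();print(s['t'],s['tcp_pos'],s['tool_rot'],s['q'],s['force'])
snap('top','t1.png'); p=snap('scene','s1.png')
plan([(.4943,.286,.08,110.5,4),(.4943,.286,.033,110.5,3)])
```

```text
4.5 [0.49469123 0.28794292 0.15994577] [5.68617889e-01 8.22601723e-01 2.06135839e-04 2.42901626e-04] [ 3.32039383e-01  5.85682570e-01  1.65461001e+00 -1.87838307e-04
  9.00680167e-01 -2.89908428e-02] [ 0.87424737 -0.2361565   0.6951059 ]
[[[-0.001,-0,0.02,0,-0,0.1],[-0.001,-0.001,0.02,0,-0,0.1],[-0.001,-0,0.02,0,-0,0.1],[-0.001,-0.001,0.019,0.1,-0.1,0],[0.0001,0,0.0157,-0,0,0],[0,0,0.0157,-0,0,0],[0.0001,0.0001,0.0157,-0,0,0]]]
end [0.4943 0.286  0.033 ]
```

View pics/s1.png

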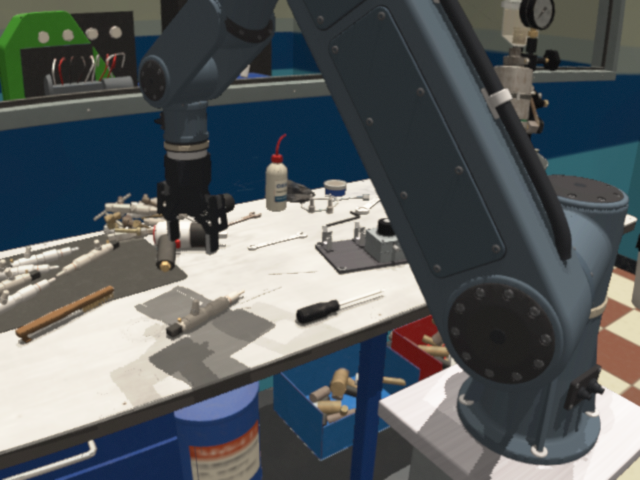

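View pics/t1.png

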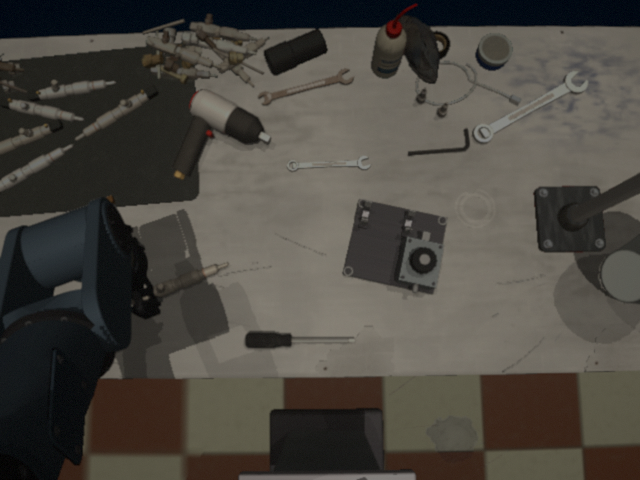

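{"name": "play_rows", "arguments": {
  "steps": [
    [[-0.001, 0, 0.02, 0, 0, 0], [-0.001, -0.001, 0.02, 0, 0, 0], [0, 0, 0.02, 0, 0, 0], [0, 0, 0.02, 0, 0, 0], [0, 0, 0.02, 0, 0, 0], [0, 0, 0.017, 0, 0, 0], [0, 0, 0.01, 0, 0, 0], [0, 0, 0, 0, 0, 0]]
  ]
}}

```text
t: 5.6
tcp_pos: [0.4938, 0.2837, 0.0327]
tool_rot: [0.57, 0.822, -0.001, -0.0]
force: [0.5, 0.6, 0.6]
finger_gap: 1.0
```

{"name": "play_rows", "arguments": {
  "steps": [
    [[0, 0, 0, 0, 0, 0], [0, 0, 0, 0, 0, 0], [0, 0, 0, 0, 0, 0], [0, 0, 0, 0, 0, 0], [0, 0, 0, 0, 0, 0], [0, 0, 0, 0, 0, 0], [0, 0, 0, 0, 0, 0], [0, 0, 0, 0, 0, 0]]
  ],
  "fingers": 0,
  "squeeze": 80
}}

```text
t: 6.6
tcp_pos: [0.4937, 0.2839, 0.034]
tool_rot: [0.57, 0.822, -0.0, -0.0]
force: [-2.3, -0.1, 5.4]
finger_gap: 0.264
```

Run:
```python
from h import *
s=manip.sense();print(s['t'],s['tcp_pos'],s['tool_rot'],s['force'],s['finger_gap'])
p=snap('top','t2.png'); q=snap('scene','s2.png')
for n,i in(('t',p),('s',q)):
  for r in manip.pinpoint('injector_tip',i)[:2]: print(n,r, atz(i,r['point'],.0125))
i=p['img'][:,:,::-1][220:340,80:260];cv2.imwrite('pics/a.png',cv2.resize(i,None,fx=4,fy=4,interpolation=cv2.INTER_CUBIC))
i=q['img'][:,:,::-1][220:360,130:290];cv2.imwrite('pics/b.png',cv2.resize(i,None,fx=4,fy=4,interpolation=cv2.INTER_CUBIC))
```

```text
6.6 [0.49366597 0.28389259 0.03400154] [ 5.69818448e-01  8.21770558e-01 -2.53791041e-04 -1.48244562e-04] [-2.28209443 -0.06069249  5.41081895] 0.26367975719178294
t {'point': [229.7, 263.5], 'score': 0.74} [0.53403048 0.17576536 0.0125    ]
s {'point': [245.7, 291.8], 'score': 0.78} [0.5255936  0.17813487 0.0125    ]
```

View pics/b.png

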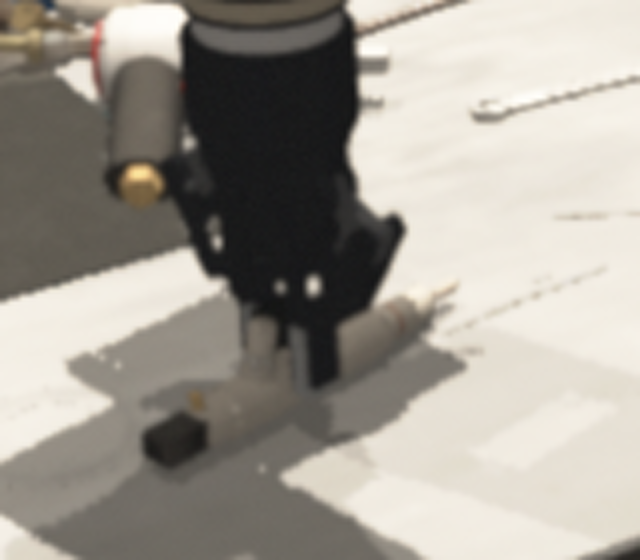

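View pics/a.png

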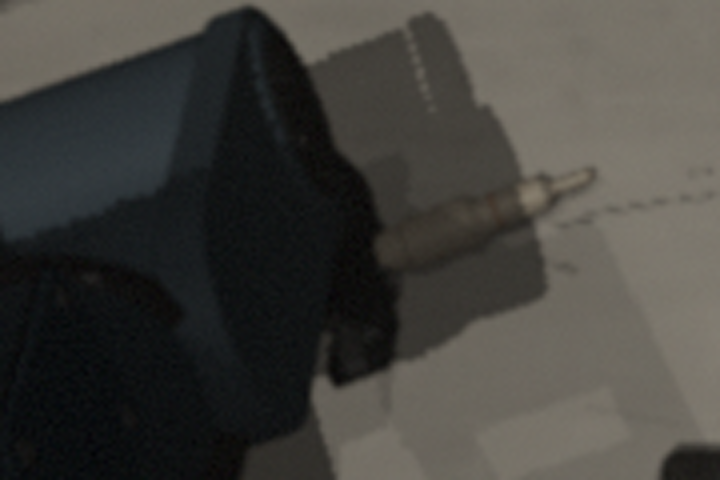

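{"name": "play_rows", "arguments": {
  "steps": [
    [[0, 0, -0.005, 0, 0, 0], [0, 0, -0.02, 0, 0, 0], [0, 0, -0.035, 0, 0, 0], [0, 0, -0.04, 0, 0, 0], [0, 0, -0.026, 0, 0, 0], [0, 0, 0, 0, 0, 0]]
  ],
  "squeeze": 100
}}

```text
t: 7.55
tcp_pos: [0.4949, 0.2844, 0.1606]
tool_rot: [0.57, 0.822, 0.002, 0.001]
force: [0.0, 0.3, -6.1]
finger_gap: 0.253
```

Run:
```python
from h import *
s=manip.sense();print(s['t'],s['tcp_pos'],s['force'],s['ft_torque'],s['finger_gap'])
plan([(.6123,-.1227,.160,76.8,11)])
q=snap('scene','s3.png')
i=q['img'][:,:,::-1][180:330,110:300];cv2.imwrite('pics/b3.png',cv2.resize(i,None,fx=4,fy=4,interpolation=cv2.INTER_CUBIC))
```

```text
7.55 [0.49492993 0.28436452 0.16059477] [ 5.49216906e-03  3.18031274e-01 -6.14029009e+00] [ 0.03813802  0.03521183 -0.01240709] 0.2529099627046813
[[[-0.038,-0.003,0,0,-0,3.1],[-0.039,-0.001,0,0,-0,3.1],[-0.038,0.001,0,0,-0,3.1],[-0.038,0.003,0,0,-0,3.1],[-0.038,0.005,0,0,-0,3],[-0.038,0.008,0,0,-0,3.1],[-0.037,0.009,0,0,-0,3],[-0.037,0.012,0,0,-0,3.1],[-0.036,0.013,0,0.1,-0,3],[-0.036,0.015,0,0,-0,3.1]]]
[[[-0.035,0.018,0,0.1,-0.1,3]]]
end [ 0.6125 -0.123   0.1605]
```

View pics/b3.png

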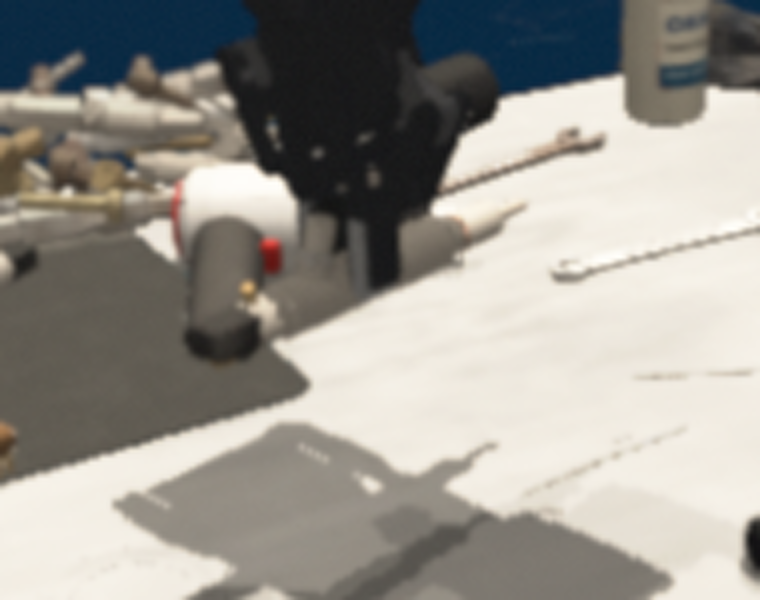

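Injector is held (6 N), level. Carrying it over the fixture.

{"name": "play_rows", "arguments": {
  "steps": [
    [[-0.038, -0.003, 0, 0, 0, 3.1], [-0.039, -0.001, 0, 0, 0, 3.1], [-0.038, 0.001, 0, 0, 0, 3.1], [-0.038, 0.003, 0, 0, 0, 3.1], [-0.038, 0.005, 0, 0, 0, 3], [-0.038, 0.008, 0, 0, 0, 3.1], [-0.037, 0.009, 0, 0, 0, 3], [-0.037, 0.012, 0, 0, 0, 3.1], [-0.036, 0.013, 0, 0, 0, 3], [-0.036, 0.015, 0, 0, 0, 3.1]]
  ]
}}

```text
t: 8.85
tcp_pos: [0.5987, -0.0864, 0.1564]
tool_rot: [0.768, 0.641, -0.001, -0.002]
force: [0.1, 0.7, -6.2]
finger_gap: 0.255
```

{"name": "play_rows", "arguments": {
  "steps": [
    [[-0.035, 0.018, 0, 0, 0, 3], [0, 0, 0, 0, 0, 0], [0, 0, 0, 0, 0, 0], [0, 0, 0, 0, 0, 0]]
  ]
}}

```text
t: 9.35
tcp_pos: [0.6104, -0.1219, 0.158]
tool_rot: [0.783, 0.622, -0.001, -0.002]
force: [-0.6, -0.6, -6.2]
finger_gap: 0.255
```

Run:
```python
from h import *
s=manip.sense();print(s['t'],s['tcp_pos'],s['tool_rot'],s['force'],s['q'],2*np.degrees(np.arctan2(s['tool_rot'][1],s['tool_rot'][0])))
p=snap('top','t4.png'); q=snap('scene','s4.png')
for n,i in(('t',p),('s',q)):
  for k,z in(('injector_tip',.16-.0215),('clip_connector',.047),('clip_nozzle',.047),('seat',.0365)):
    for r in manip.pinpoint(k,i)[:1]: print(n,k,r, atz(i,r['point'],z))
i=p['img'][:,:,::-1][150:300,300:490];cv2.imwrite('pics/a4.png',cv2.resize(i,None,fx=4,fy=4,interpolation=cv2.INTER_CUBIC))
i=q['img'][:,:,::-1][150:300,270:450];cv2.imwrite('pics/b4.png',cv2.resize(i,None,fx=4,fy=4,interpolation=cv2.INTER_CUBIC))
plan([(.6123,-.1227,.12,76.8,3)])
```

```text
9.35 [ 0.61042078 -0.12193947  0.15796884] [ 7.83269035e-01  6.21680400e-01 -7.68858188e-04 -1.58385048e-03] [-0.63386529 -0.58479336 -6.2033205 ] [-3.76556569e-01  6.44939036e-01  1.52232550e+00  3.03008804e-04
  9.77840369e-01 -1.47704956e-01] 76.8780415160272
s clip_connector {'point': [325.3, 236.2], 'score': 0.66} [ 0.60619333 -0.06729197  0.047     ]
s clip_nozzle {'point': [353.6, 230.5], 'score': 0.68} [ 0.59977131 -0.14321141  0.047     ]
s seat {'point': [341.1, 235.1], 'score': 0.73} [ 0.61266329 -0.11715669  0.0365    ]
[[[0.0002,0.0001,0.0132,0,0,0],[0.0003,0.0002,0.0131,0,0,0],[0.0002,0.0001,0.0132,0,0,0]]]
end [ 0.6123 -0.1227  0.12  ]
```

View pics/a4.png

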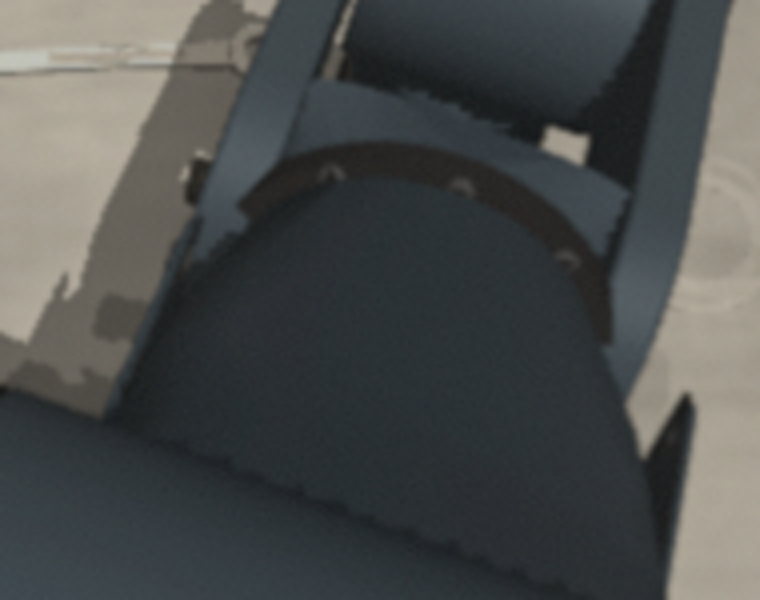

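View pics/b4.png

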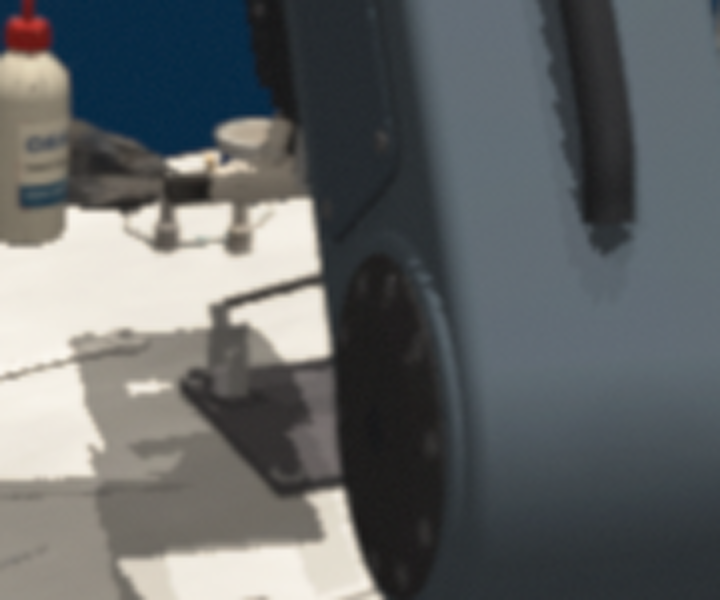

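Run:
```python
from h import *
t=manip.snapshot('top');s=manip.snapshot('scene')
yaw=np.radians(-13.2);S=np.array([.6128,-.1207]);R=np.array([[np.cos(yaw),-np.sin(yaw)],[np.sin(yaw),np.cos(yaw)]])
def w(x,y,z): return np.r_[S+R@np.array([x,y])/1000,z/1000]
import math
for fn,p,o,f in(('t0',t,(340,180,140,120),5),('s0',s,(305,200,120,90),6)):
    im=cv2.imread(f'pics/{fn}.png')[o[1]:o[1]+o[3],o[0]:o[0]+o[2]];im=cv2.convertScaleAbs(cv2.resize(im,None,fx=f,fy=f,interpolation=cv2.INTER_CUBIC),alpha=1.6 if fn=='t0' else 1)
    P=lambda X:tuple(int(v) for v in ((proj(p,X)-np.array(o[:2])+.5)*f-.5))
    for y in(-41,41):
        for sx in(-1,1):
            q=[w(sx*17,y-6,60),w(sx*17,y+6,60),w(sx*10.3,y+6,47),w(sx*10.3,y-6,47)]
            cv2.polylines(im,[np.array([P(a) for a in q])],True,(0,255,0) if sx>0 else (0,200,255),1)
    cv2.polylines(im,[np.array([P(w(-72+22*math.cos(a),-74+22*math.sin(a),90)) for a in np.linspace(0,6.28,40)])],True,(0,0,255),1)
    cv2.polylines(im,[np.array([P(w(-72+a,-74+b,60)) for a,b in((-40,-34),(40,-34),(40,34),(-40,34))])],True,(255,0,255),1)
    cv2.polylines(im,[np.array([P(w(-15,-74+b,51+c)) for b,c in((-7,-4),(7,-4),(7,4),(-7,4))])],True,(255,255,0),1)
    cv2.imwrite(f'pics/ov_{fn}.png',im)
```

```text
(no output)
```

View pics/ov_t0.png

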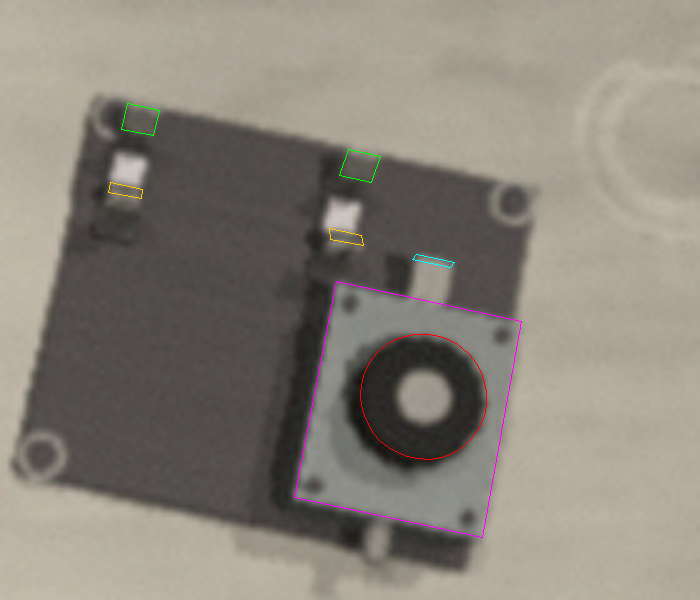

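View pics/ov_s0.png

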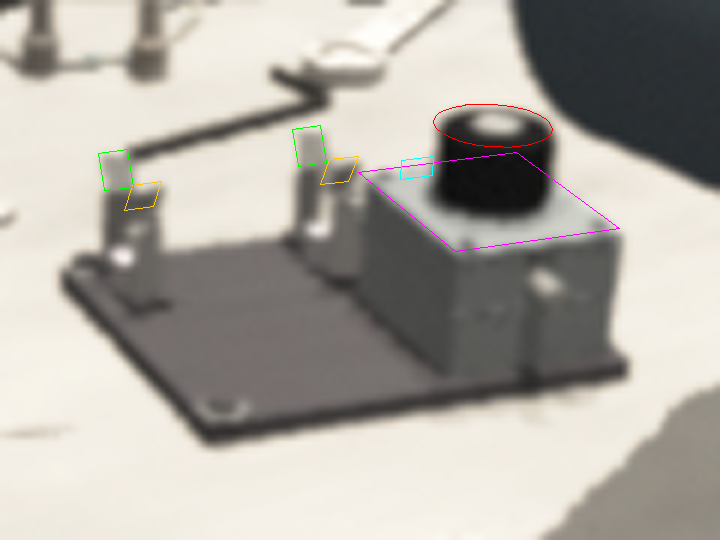

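{"name": "play_rows", "arguments": {
  "steps": [
    [[0, 0, 0.013, 0, 0, 0], [0, 0, 0.013, 0, 0, 0], [0, 0, 0.012, 0, 0, 0], [0, 0, 0, 0, 0, 0], [0, 0, 0, 0, 0, 0], [0, 0, 0, 0, 0, 0]]
  ]
}}

```text
t: 10.7
tcp_pos: [0.6122, -0.1236, 0.1219]
tool_rot: [0.784, 0.621, 0.0, 0.001]
force: [0.7, 0.8, -6.1]
finger_gap: 0.25
```

Run:
```python
from h import *
for i in range(4):
    s=manip.sense();print(s['t'],s['tcp_pos'],s['tool_rot'],s['force'],s['finger_gap']);manip.snapshot('top')
q=snap('scene','s5.png')
i=q['img'][:,:,::-1][150:300,270:450];cv2.imwrite('pics/b5.png',cv2.resize(i,None,fx=4,fy=4,interpolation=cv2.INTER_CUBIC))
plan([(.6123,-.1227,.12,76.8,1)])
```

```text
10.7 [ 0.61216012 -0.12359699  0.12187428] [7.83648933e-01 6.21203567e-01 3.48583274e-04 5.97251269e-04] [ 0.67817764  0.83751523 -6.11197169] 0.24988077199418898
10.75 [ 0.61210097 -0.12355556  0.12189554] [7.83653306e-01 6.21198080e-01 3.39878534e-04 5.71230116e-04] [-0.06257483  0.29178539 -5.61020482] 0.2548608805015388
10.8 [ 0.61201535 -0.12354138  0.12188987] [7.83650267e-01 6.21201985e-01 3.02197459e-04 5.10934696e-04] [-0.10521253  0.27317878 -6.10132094] 0.25361483426493014
10.85 [ 0.61192453 -0.12348043  0.12181109] [7.83638304e-01 6.21217171e-01 2.54639263e-04 4.12231547e-04] [ 0.60382725  0.42035243 -5.2880647 ] 0.24994236552579893
[[[0.0008,0.0003,0.0017,0,0,0]]]
end [ 0.6123 -0.1227  0.12  ]
```

View pics/b5.png

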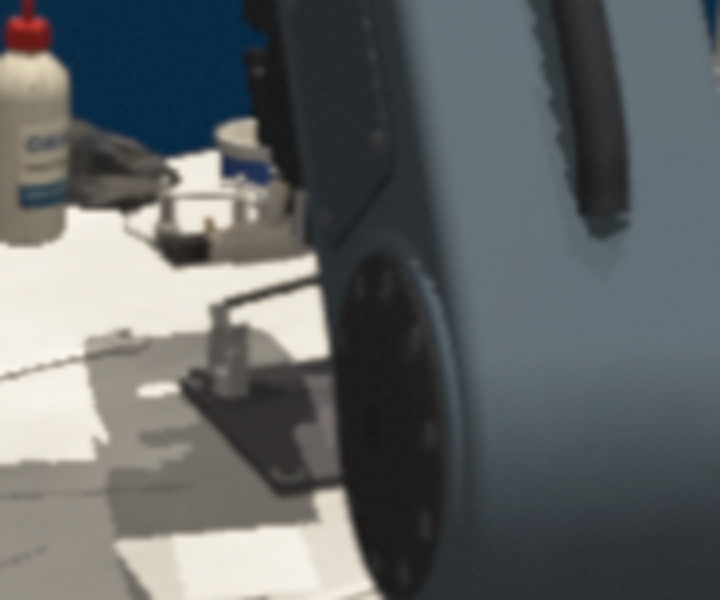

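{"name": "play_rows", "arguments": {
  "steps": [
    [[0.0005, 0, 0.012, 0, 0, 0], [0, 0, 0.01, 0, 0, 0], [0, 0, 0.006, 0, 0, 0], [0, 0, 0.004, 0, 0, 0], [0, 0, 0.004, 0, 0, 0], [0, 0, 0, 0, 0, 0]]
  ]
}}

```text
t: 11.7
tcp_pos: [0.6116, -0.1229, 0.0851]
tool_rot: [0.784, 0.621, -0.0, -0.0]
force: [-0.4, 0.5, -5.9]
finger_gap: 0.254
```

{"name": "play_rows", "arguments": {
  "steps": [
    [[0, 0, 0.003, 0, 0, 0], [0, 0, 0.003, 0, 0, 0], [0, 0, 0.003, 0, 0, 0], [0, 0, 0, 0, 0, 0]]
  ]
}}

```text
t: 12.2
tcp_pos: [0.6112, -0.1227, 0.0767]
tool_rot: [0.784, 0.621, -0.0, -0.0]
force: [-3.1, 1.1, 2.0]
finger_gap: 0.253
```

{"name": "play_rows", "arguments": {
  "steps": [
    [[0, 0, 0.003, 0, 0, 0], [0, 0, 0.003, 0, 0, 0], [0, 0, 0.003, 0, 0, 0], [0, 0, 0, 0, 0, 0]]
  ]
}}

```text
t: 12.7
tcp_pos: [0.6112, -0.1227, 0.0664]
tool_rot: [0.784, 0.621, -0.0, -0.001]
force: [-3.1, 1.1, -4.4]
finger_gap: 0.256
```

{"name": "play_rows", "arguments": {
  "steps": [
    [[0, 0, 0.003, 0, 0, 0], [0, 0, 0.003, 0, 0, 0], [0, 0, 0.002, 0, 0, 0], [0, 0, 0, 0, 0, 0]]
  ]
}}

```text
t: 13.2
tcp_pos: [0.6119, -0.123, 0.0584]
tool_rot: [0.784, 0.621, 0.0, -0.0]
force: [-0.9, 0.9, -9.4]
finger_gap: 0.25
```

{"name": "play_rows", "arguments": {
  "steps": [
    [[0, 0, 0.002, 0, 0, 0], [0, 0, 0.001, 0, 0, 0], [0, 0, 0, 0, 0, 0]]
  ]
}}

```text
t: 13.58
tcp_pos: [0.612, -0.123, 0.0581]
tool_rot: [0.784, 0.621, 0.0, 0.0]
force: [-4.7, 1.3, 3.5]
finger_gap: 0.254
```

{"name": "play_rows", "arguments": {
  "steps": [
    [[0, 0, 0.002, 0, 0, 0], [0, 0, 0.001, 0, 0, 0], [0, 0, 0, 0, 0, 0]]
  ]
}}

```text
t: 13.95
tcp_pos: [0.612, -0.1229, 0.058]
tool_rot: [0.784, 0.621, 0.0, 0.001]
force: [-8.6, 2.8, 18.9]
finger_gap: 0.253
```

{"name": "play_rows", "arguments": {
  "steps": [
    [[0, 0, -0.002, 0, 0, 0], [0, -0.0005, 0, 0, 0, 0], [0, 0, 0, 0, 0, 0], [0, 0, 0, 0, 0, 0], [0, 0, 0, 0, 0, 0], [0, 0, 0, 0, 0, 0], [0, 0, 0, 0, 0, 0]]
  ],
  "fingers": 1
}}

```text
t: 14.82
tcp_pos: [0.6113, -0.1228, 0.0552]
tool_rot: [0.784, 0.621, -0.0, -0.0]
force: [0.2, 0.5, -0.3]
finger_gap: 1.0
```

{"name": "play_rows", "arguments": {
  "steps": [
    [[0, 0, -0.01, 0, 0, 0], [0, 0, -0.03, 0, 0, 0], [0, 0, -0.04, 0, 0, 0], [0, 0, -0.04, 0, 0, 0], [-0.04, 0, 0, 0, 0, 0], [-0.04, -0.04, 0, 0, 0, 0], [0, -0.06, 0, 0, 0, 0], [0, -0.06, 0, 0, 0, 0], [0, -0.03, 0, 0, 0, 0], [0, 0, 0, 0, 0, 0]]
  ]
}}

```text
t: 16.08
tcp_pos: [0.4058, -0.1563, 0.1759]
tool_rot: [0.784, 0.621, -0.0, -0.001]
force: [0.1, 0.2, -0.2]
finger_gap: 1.0
```

Run:
```python
from h import *
s=manip.sense();print(s['t'],s['tcp_pos'],s['q'],s['force'],s['finger_gap'])
p=snap('top','t6.png'); q=snap('scene','s6.png')
for n,i in(('t',p),('s',q)):
  for k,z in(('injector_tip',.0365),('injector_mid',.0365),('slide_tongue',.051),('knob_grip',.078)):
    for r in manip.pinpoint(k,i)[:1]: print(n,k,r, atz(i,r['point'],z))
i=p['img'][:,:,::-1][180:300,340:480];cv2.imwrite('pics/a6.png',cv2.convertScaleAbs(cv2.resize(i,None,fx=5,fy=5,interpolation=cv2.INTER_CUBIC),alpha=1.6))
i=q['img'][:,:,::-1][190:300,290:430];cv2.imwrite('pics/b6.png',cv2.resize(i,None,fx=5,fy=5,interpolation=cv2.INTER_CUBIC))
```

```text
16.075 [ 0.40582388 -0.1562723   0.17594779] [-6.25685967e-01  4.15855702e-01  1.97606631e+00  2.06085932e-05
  7.51369437e-01 -3.94267910e-01] [ 0.14595462  0.24589492 -0.15445208] 1.0004689986930995
t injector_tip {'point': [449.2, 229.2], 'score': 0.75} [ 0.58840029 -0.23497658  0.0365    ]
t injector_mid {'point': [387.1, 215.3], 'score': 0.69} [ 0.61661416 -0.12070179  0.0365    ]
t slide_tongue {'point': [426.9, 232.3], 'score': 0.43} [ 0.58038329 -0.19047884  0.051     ]
t knob_grip {'point': [422.5, 256.2], 'score': 0.97} [ 0.53238798 -0.17547786  0.078     ]
s injector_mid {'point': [343.0, 236.5], 'score': 0.75} [ 0.60365618 -0.11588795  0.0365    ]
s knob_grip {'point': [342.2, 233.2], 'score': 0.6} [ 0.54111422 -0.06447639  0.078     ]
```

View pics/a6.png

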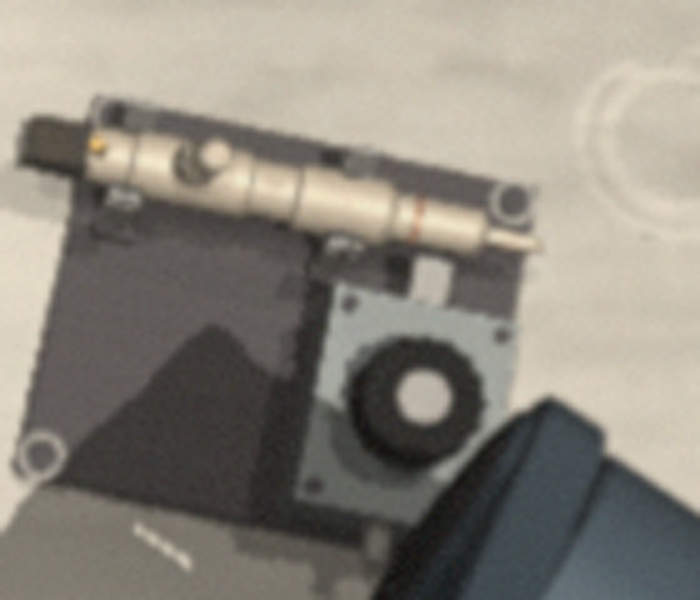

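View pics/b6.png

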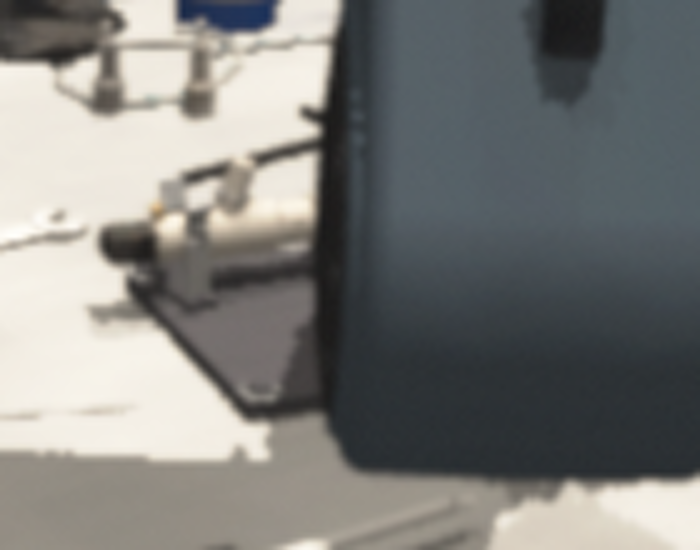

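Run:
```python
from h import *
plan([(.5258,-.1763,.15,141,8)])
```

```text
[[[0.001,0.015,0.003,0,0,-8],[-0.001,0.015,0.003,0,0,-8],[-0.003,0.014,0.003,0,0,-8],[-0.005,0.014,0.003,0,0,-8],[-0.007,0.013,0.003,0,0,-8],[-0.009,0.012,0.003,0,0,-8.1],[-0.01,0.011,0.004,0,0,-8],[-0.012,0.009,0.003,0,0,-8.1]]]
end [ 0.5258 -0.1764  0.1502]
```

{"name": "play_rows", "arguments": {
  "steps": [
    [[0.001, 0.015, 0.003, 0, 0, -8], [-0.001, 0.015, 0.003, 0, 0, -8], [-0.003, 0.014, 0.003, 0, 0, -8], [-0.005, 0.014, 0.003, 0, 0, -8], [-0.007, 0.013, 0.003, 0, 0, -8], [-0.009, 0.012, 0.003, 0, 0, -8.1], [-0.01, 0.011, 0.004, 0, 0, -8], [-0.012, 0.009, 0.003, 0, 0, -8.1], [0, 0, 0, 0, 0, 0], [0, 0, 0, 0, 0, 0]]
  ],
  "squeeze": 40
}}

```text
t: 17.82
tcp_pos: [0.5247, -0.176, 0.15]
tool_rot: [0.335, 0.942, 0.0, -0.001]
force: [-0.0, -0.2, -0.2]
finger_gap: 0.999
```

Run:
```python
from h import *
s=manip.sense();print(s['t'],s['tcp_pos'],s['q'],s['force'])
plan([(.5258,-.1763,.15,141,1)])
p=snap('top','t7.png'); q=snap('scene','s7.png')
```

```text
17.825 [ 0.52465411 -0.17597552  0.15004355] [-5.25546168e-01  5.81435362e-01  1.70832075e+00 -7.94114657e-05
  8.53351271e-01 -1.41394323e+00] [-0.02457498 -0.20754961 -0.22640527]
[[[-0.0011,0.0005,0,-0,-0.1,-0.1]]]
end [ 0.5258 -0.1763  0.15  ]
```

View pics/s7.png

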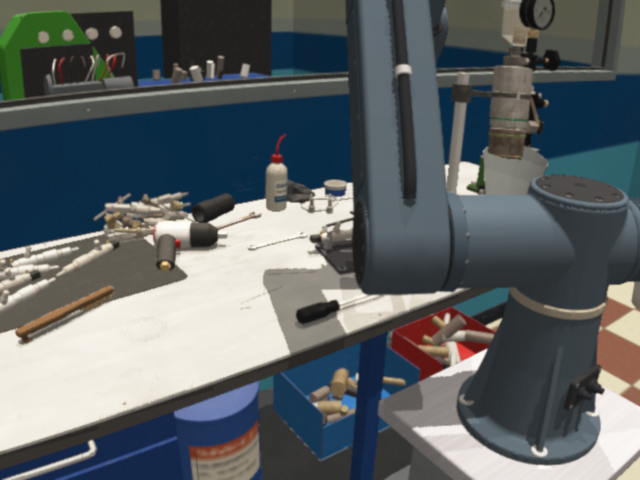

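View pics/t7.png

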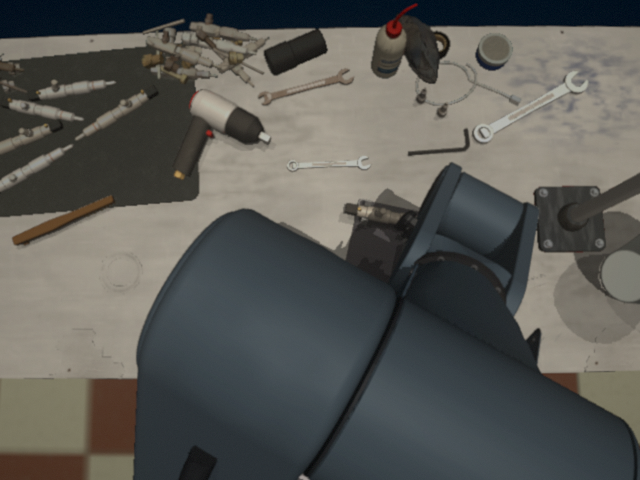

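{"name": "play_rows", "arguments": {
  "steps": [
    [[-0.001, 0.0005, 0.02, 0, 0, 0], [0, 0, 0.02, 0, 0, 0], [0, 0, 0.012, 0, 0, 0], [0, 0, 0.008, 0, 0, 0], [0, 0, 0, 0, 0, 0], [0, 0, 0, 0, 0, 0]]
  ]
}}

```text
t: 18.68
tcp_pos: [0.5268, -0.1768, 0.0908]
tool_rot: [0.334, 0.943, -0.0, 0.0]
force: [0.3, 1.3, -0.2]
finger_gap: 1.001
```

{"name": "play_rows", "arguments": {
  "steps": [
    [[0, 0, 0, 0, 0, 0], [0, 0, 0, 0, 0, 0], [0, 0, 0, 0, 0, 0], [0, 0, 0, 0, 0, 0], [0, 0, 0, 0, 0, 0], [0, 0, 0, 0, 0, 0]]
  ],
  "fingers": 0
}}

```text
t: 19.42
tcp_pos: [0.5261, -0.1774, 0.0911]
tool_rot: [0.333, 0.943, -0.001, -0.0]
force: [-2.3, -2.6, 6.0]
finger_gap: 0.497
```

```bash
cat > st.py <<'E'
from h import *
s=manip.sense();print(round(s['t'],2),s['tcp_pos'].round(4),'F',s['force'].round(2),'M',s['ft_torque'].round(3),'tau6',s['tau'][5].round(3),'q6',np.degrees(s['q'][5]).round(1),'ang',(2*np.degrees(np.arctan2(s['tool_rot'][1],s['tool_rot'][0]))).round(1),s['finger_gap'].round(3))
E
python3 st.py
```

```text
Traceback (most recent call last):
  File "st.py", line 2, in <module>
    s=manip.sense();print(round(s['t'],2),s['tcp_pos'].round(4),'F',s['force'].round(2),'M',s['ft_torque'].round(3),'tau6',s['tau'][5].round(3),'q6',np.degrees(s['q'][5]).round(1),'ang',(2*np.degrees(np.arctan2(s['tool_rot'][1],s['tool_rot'][0]))).round(1),s['finger_gap'].round(3))
                                                                                                                                                                                                                                                                 ^^^^^^^^^^^^^^^^^^^^^
AttributeError: 'float' object has no attribute 'round'
```

{"name": "play_rows", "arguments": {
  "steps": [
    [[0, 0, 0, 0, 0, 8], [0, 0, 0, 0, 0, 8], [0, 0, 0, 0, 0, 8], [0, 0, 0, 0, 0, 8], [0, 0, 0, 0, 0, 8]]
  ]
}}

```text
t: 20.05
tcp_pos: [0.5244, -0.1783, 0.091]
tool_rot: [0.636, 0.771, -0.002, -0.001]
force: [-7.0, -7.3, 7.1]
finger_gap: 0.5
```

```bash
sed -i "s/s\['finger_gap'\].round(3)/s['finger_gap']/" st.py; python3 st.py
```

```text
20.05 [ 0.5244 -0.1783  0.091 ] F [-7.   -7.33  7.1 ] M [-1.404  0.856  0.149] tau6 -0.486 q6 -40.9 ang 100.9 0.49970756207289696
```

{"name": "play_rows", "arguments": {
  "steps": [
    [[0, 0, 0, 0, 0, 4], [0, 0, 0, 0, 0, 4]]
  ]
}}

```text
t: 20.3
tcp_pos: [0.524, -0.1784, 0.0911]
tool_rot: [0.688, 0.726, -0.003, -0.001]
force: [-10.0, -8.3, 9.1]
finger_gap: 0.497
```

```bash
python3 st.py
```

```text
20.3 [ 0.524  -0.1784  0.0911] F [-9.98 -8.26  9.09] M [-1.264  1.422  0.224] tau6 -0.203 q6 -33.0 ang 93.1 0.49652609032889433
```

{"name": "play_rows", "arguments": {
  "steps": [
    [[0, 0, 0, 0, 0, 4], [0, 0, 0, 0, 0, 4]]
  ]
}}

```text
t: 20.55
tcp_pos: [0.5236, -0.1784, 0.091]
tool_rot: [0.737, 0.676, -0.003, -0.001]
force: [-10.7, -9.2, 8.8]
finger_gap: 0.5
```

```bash
python3 st.py
```

```text
20.55 [ 0.5236 -0.1784  0.091 ] F [-10.68  -9.24   8.83] M [-1.346  1.469  0.31 ] tau6 -0.118 q6 -25.0 ang 85.1 0.4996940856231978
```

{"name": "play_rows", "arguments": {
  "steps": [
    [[-0.0006, -0.0012, 0, 0, 0, 0], [-0.0006, -0.0012, 0, 0, 0, 0], [0, 0, 0, 0, 0, 0]]
  ]
}}

```text
t: 20.92
tcp_pos: [0.5233, -0.1785, 0.0911]
tool_rot: [0.737, 0.676, -0.001, 0.0]
force: [-3.5, -3.7, 4.8]
finger_gap: 0.499
```

```bash
python3 st.py
```

```text
20.93 [ 0.5233 -0.1785  0.0911] F [-3.5  -3.73  4.84] M [-0.581  0.727 -0.136] tau6 -0.151 q6 -25.3 ang 85.0 0.4991744536767023
```

{"name": "play_rows", "arguments": {
  "steps": [
    [[0, -0.0002, 0, 0, 0, 4], [0, -0.0002, 0, 0, 0, 4]]
  ]
}}

```text
t: 21.18
tcp_pos: [0.5229, -0.1784, 0.0911]
tool_rot: [0.783, 0.623, -0.001, 0.0]
force: [-4.1, -3.1, 6.5]
finger_gap: 0.504
```

```bash
python3 st.py
```

```text
21.18 [ 0.5229 -0.1784  0.0911] F [-4.12 -3.11  6.45] M [-0.454  0.796  0.228] tau6 -0.128 q6 -17.2 ang 77.0 0.5035802355710043
```

{"name": "play_rows", "arguments": {
  "steps": [
    [[0, -0.0002, 0, 0, 0, 4], [0, -0.0002, 0, 0, 0, 4]]
  ]
}}

```text
t: 21.42
tcp_pos: [0.5224, -0.1783, 0.0911]
tool_rot: [0.824, 0.566, -0.001, 0.0]
force: [-3.8, -2.2, 5.5]
finger_gap: 0.501
```

```bash
python3 st.py
```

```text
21.43 [ 0.5224 -0.1783  0.0911] F [-3.77 -2.18  5.46] M [-0.336  0.822  0.294] tau6 -0.07 q6 -9.3 ang 69.0 0.5007151148065523
```

{"name": "play_rows", "arguments": {
  "steps": [
    [[0, -0.0002, 0, 0, 0, 4], [0, -0.0002, 0, 0, 0, 4]]
  ]
}}

```text
t: 21.68
tcp_pos: [0.5221, -0.1781, 0.0911]
tool_rot: [0.862, 0.508, -0.001, 0.0]
force: [-3.9, -3.9, 6.0]
finger_gap: 0.505
```

```bash
python3 st.py
```

```text
21.68 [ 0.5221 -0.1781  0.0911] F [-3.87 -3.86  5.98] M [-0.426  0.765  0.207] tau6 -0.123 q6 -1.2 ang 61.0 0.5051081732763812
```

{"name": "play_rows", "arguments": {
  "steps": [
    [[0, -0.0002, 0, 0, 0, 4], [0, -0.0002, 0, 0, 0, 4]]
  ]
}}

```text
t: 21.92
tcp_pos: [0.5217, -0.1779, 0.0911]
tool_rot: [0.895, 0.446, -0.001, 0.0]
force: [-4.2, -3.4, 5.9]
finger_gap: 0.5
```

```bash
python3 st.py; python3 -c "
from h import *
snap('top','t8.png'); snap('scene','s8.png')"
```

```text
21.93 [ 0.5217 -0.1779  0.0911] F [-4.24 -3.41  5.89] M [-0.358  0.758  0.212] tau6 -0.142 q6 6.8 ang 53.0 0.49962636513929803
```

View pics/t8.png

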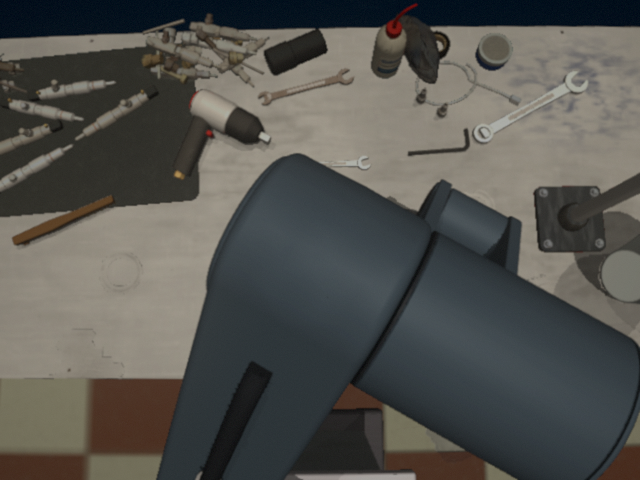

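View pics/s8.png

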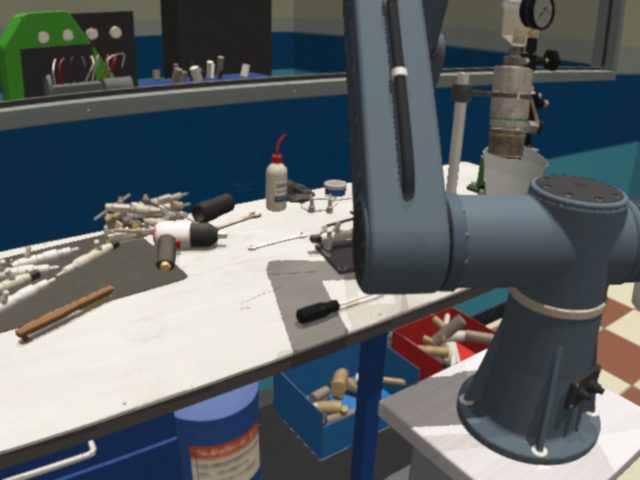

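{"name": "play_rows", "arguments": {
  "steps": [
    [[0, -0.0002, 0, 0, 0, 4], [0, -0.0002, 0, 0, 0, 4]]
  ]
}}

```text
t: 22.28
tcp_pos: [0.5213, -0.1776, 0.0911]
tool_rot: [0.924, 0.383, -0.001, 0.0]
force: [-4.0, -3.3, 6.2]
finger_gap: 0.499
```

```bash
python3 st.py
```

```text
22.27 [ 0.5213 -0.1776  0.0911] F [-4.01 -3.29  6.19] M [-0.342  0.711  0.177] tau6 -0.159 q6 14.8 ang 45.0 0.4994854760389453
```

{"name": "play_rows", "arguments": {
  "steps": [
    [[0, -0.0002, 0, 0, 0, 4], [0, -0.0002, 0, 0, 0, 4]]
  ]
}}

```text
t: 22.52
tcp_pos: [0.521, -0.1772, 0.0911]
tool_rot: [0.948, 0.317, -0.001, 0.0]
force: [-4.6, -3.1, 6.3]
finger_gap: 0.505
```

```bash
python3 st.py
```

```text
22.52 [ 0.521  -0.1772  0.0911] F [-4.57 -3.1   6.28] M [-0.301  0.768  0.221] tau6 -0.143 q6 22.8 ang 37.0 0.5050236683100305
```

{"name": "play_rows", "arguments": {
  "steps": [
    [[0, -0.0002, 0, 0, 0, 4], [0, -0.0002, 0, 0, 0, 4]]
  ]
}}

```text
t: 22.78
tcp_pos: [0.5208, -0.1769, 0.0911]
tool_rot: [0.968, 0.25, -0.001, 0.0]
force: [-3.0, -3.6, 5.3]
finger_gap: 0.506
```

```bash
python3 st.py
```

```text
22.77 [ 0.5208 -0.1769  0.0911] F [-2.95 -3.6   5.34] M [-0.269  0.672  0.269] tau6 -0.075 q6 30.8 ang 29.0 0.5062786845240915
```

{"name": "play_rows", "arguments": {
  "steps": [
    [[0, -0.0002, 0, 0, 0, 4], [0, -0.0002, 0, 0, 0, 4]]
  ]
}}

```text
t: 23.02
tcp_pos: [0.5206, -0.1765, 0.0911]
tool_rot: [0.983, 0.182, -0.001, 0.0]
force: [-2.8, -3.1, 6.0]
finger_gap: 0.504
```

```bash
python3 st.py
```

```text
23.02 [ 0.5206 -0.1765  0.0911] F [-2.81 -3.11  6.03] M [-0.178  0.734  0.241] tau6 -0.132 q6 38.8 ang 21.0 0.5039355999253744
```

{"name": "play_rows", "arguments": {
  "steps": [
    [[0, -0.0002, 0, 0, 0, 4], [0, -0.0002, 0, 0, 0, 4]]
  ]
}}

```text
t: 23.28
tcp_pos: [0.5205, -0.176, 0.0911]
tool_rot: [0.994, 0.113, -0.001, 0.0]
force: [-3.8, -2.9, 6.2]
finger_gap: 0.504
```

```bash
python3 st.py
```

```text
23.27 [ 0.5205 -0.176   0.0911] F [-3.84 -2.95  6.18] M [-0.197  0.666  0.257] tau6 -0.156 q6 46.8 ang 13.0 0.5043970016366376
```

{"name": "play_rows", "arguments": {
  "steps": [
    [[0, -0.0002, 0, 0, 0, 4], [0, -0.0002, 0, 0, 0, 4]]
  ]
}}

```text
t: 23.52
tcp_pos: [0.5204, -0.1756, 0.0911]
tool_rot: [0.999, 0.043, -0.001, 0.0]
force: [-3.7, -2.5, 5.9]
finger_gap: 0.498
```

```bash
python3 st.py
```

```text
23.52 [ 0.5204 -0.1756  0.0911] F [-3.7  -2.47  5.87] M [-0.123  0.622  0.218] tau6 -0.125 q6 54.9 ang 5.0 0.49849175478165997
```

{"name": "play_rows", "arguments": {
  "steps": [
    [[0, -0.0002, 0, 0, 0, 4], [0, -0.0002, 0, 0, 0, 4]]
  ]
}}

```text
t: 23.78
tcp_pos: [0.5204, -0.1751, 0.0911]
tool_rot: [1.0, -0.027, -0.001, 0.0]
force: [-4.8, -2.1, 6.0]
finger_gap: 0.501
```

```bash
python3 st.py
```

```text
23.77 [ 0.5204 -0.1751  0.0911] F [-4.78 -2.07  6.01] M [-0.212  0.606  0.067] tau6 -0.355 q6 62.9 ang -3.1 0.5005206028689556
```

{"name": "play_rows", "arguments": {
  "steps": [
    [[0, -0.0002, 0, 0, 0, 4], [0, -0.0002, 0, 0, 0, 4]]
  ]
}}

```text
t: 24.02
tcp_pos: [0.5205, -0.1747, 0.0911]
tool_rot: [0.995, -0.096, -0.001, 0.0]
force: [-4.2, -2.5, 6.0]
finger_gap: 0.504
```

```bash
python3 st.py
```

```text
24.02 [ 0.5205 -0.1747  0.0911] F [-4.19 -2.52  5.96] M [-0.082  0.485  0.149] tau6 -0.201 q6 71.0 ang -11.1 0.503695893155017
```

{"name": "play_rows", "arguments": {
  "steps": [
    [[0, -0.0002, 0, 0, 0, 4], [0, -0.0002, 0, 0, 0, 4]]
  ]
}}

```text
t: 24.28
tcp_pos: [0.5206, -0.1743, 0.0911]
tool_rot: [0.986, -0.166, -0.001, 0.0]
force: [-3.6, -2.8, 6.8]
finger_gap: 0.506
```

```bash
python3 st.py
```

```text
24.27 [ 0.5206 -0.1743  0.0911] F [-3.56 -2.83  6.84] M [-0.048  0.494  0.18 ] tau6 -0.216 q6 79.0 ang -19.1 0.5061456505194657
```

{"name": "play_rows", "arguments": {
  "steps": [
    [[0, 0.0003, 0, 0, 0, -5], [0, 0, 0, 0, 0, 0]]
  ]
}}

```text
t: 24.52
tcp_pos: [0.5205, -0.1745, 0.0911]
tool_rot: [0.993, -0.121, -0.001, 0.0]
force: [-3.5, -1.7, 7.5]
finger_gap: 0.501
```

{"name": "play_rows", "arguments": {
  "steps": [
    [[0, 0, 0, 0, 0, 0], [0, 0, 0, 0, 0, 0], [0, 0, 0, 0, 0, 0], [0, 0, 0, 0, 0, 0], [0, 0, -0.03, 0, 0, 0], [0, 0, -0.04, 0, 0, 0], [-0.05, 0, -0.02, 0, 0, 0], [-0.06, 0, 0, 0, 0, 0], [-0.03, 0, 0, 0, 0, 0], [0, 0, 0, 0, 0, 0]]
  ],
  "fingers": 1
}}

```text
t: 25.78
tcp_pos: [0.3831, -0.139, 0.1804]
tool_rot: [0.992, -0.122, -0.001, -0.001]
force: [0.1, -0.1, 0.0]
finger_gap: 1.002
```

```bash
python3 st.py
python3 - <<'E'
from h import *
p=snap('top','t9.png'); q=snap('scene','s9.png')
i=p['img'][:,:,::-1][180:300,340:480];cv2.imwrite('pics/a9.png',cv2.convertScaleAbs(cv2.resize(i,None,fx=5,fy=5,interpolation=cv2.INTER_CUBIC),alpha=1.6))
i=q['img'][:,:,::-1][190:300,290:430];cv2.imwrite('pics/b9.png',cv2.resize(i,None,fx=5,fy=5,interpolation=cv2.INTER_CUBIC))
E
```

```text
25.77 [ 0.3831 -0.139   0.1804] F [ 0.11 -0.12  0.01] M [0.017 0.005 0.047] tau6 -0.039 q6 68.3 ang -14.0 1.0021008711817587
```

View pics/a9.png

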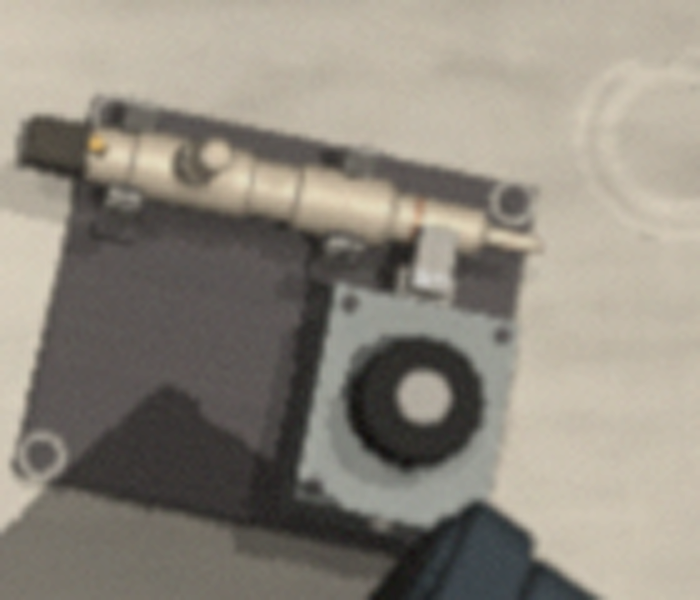

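View pics/b9.png

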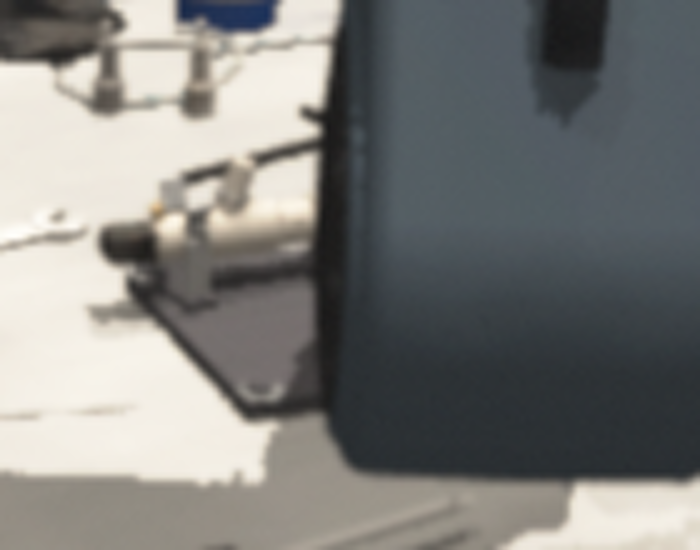

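Run:
```python
from h import *
t=manip.snapshot('top')
c=lambda u,v:((u+.5)/5-.5+340,(v+.5)/5-.5+180)
yaw=np.radians(-13.2);S=np.array([.6128,-.1207]);R=np.array([[np.cos(yaw),-np.sin(yaw)],[np.sin(yaw),np.cos(yaw)]])
for n,u,z in(('before',(434,258),.055),('after',(437,226),.055),('tail0',(374,562),.051),('tail1',(381,529),.051)):
    print(n,(R.T@(atz(t,c(*u),z)[:2]-S)*1000).round(1))
for k in('screwdriver_black','spanner_c','hex_key'):
    for r in manip.pinpoint(k,t)[:1]: print(k,r)
```

```text
before [-14.7 -73.5]
after [ -2.8 -72.4]
tail0 [-127.5  -73.2]
tail1 [-115.4  -73.5]
screwdriver_black {'point': [299.3, 341.8], 'score': 0.96}
spanner_c {'point': [329.8, 165.5], 'score': 0.67}
hex_key {'point': [437.9, 140.6], 'score': 0.69}
```

Run:
```python
import cv2
a=cv2.imread('pics/a6.png')[180:320,340:540];b=cv2.imread('pics/a9.png')[180:320,340:540]
cv2.imwrite('pics/cmp.png',cv2.resize(cv2.hconcat([a,b]),None,fx=2,fy=2))
```

```text
(no output)
```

View pics/cmp.png

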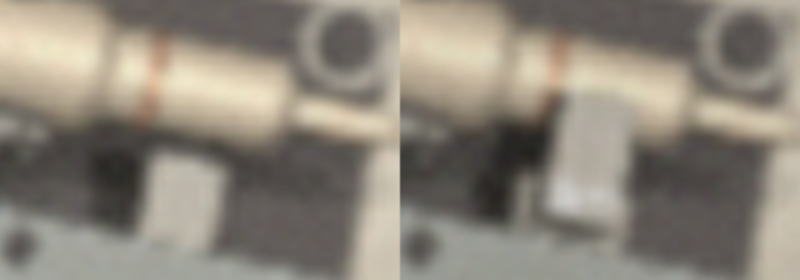

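The tongue moved from 14.7 to 2.8 mm off the axis, which is its full drop. The tail rod moved in by 12 mm, the bystanders haven't moved and the robot is clear.

```bash
python3 -c "
from station import manip
print(manip.sign_off())"
```

```text
the job is handed in; nothing more can be done
None
```

The injector is pressed home in the clips and the clamp slide has dropped fully into its notch. I handed the job in at about 26 s of the 72 s limit; no verdict was reported.

**Injector:** I gripped it across the body, carried it to the fixture and pressed it in, stub up and nozzle on the knob's side. The clips snapped, then it stopped solidly at the expected height under about 19 N. In the top picture the nozzle tip is about 2 mm from where it should be. The slide was still held back at that point.

**Knob:** I turned it about 160° clockwise in one hold and then 5° back, because the torque dropped at about 140°. I did not see the slide drop as it happened, since the arm hid it. My first grip on the knob was about 3 mm off its axis. That put a side load of about 14 N on the wrist, which I relieved partway through.

**Last checks:**
- In the top picture the tongue tip went from 14.7 mm to 2.8 mm from the injector's axis, over the nozzle end. The tail rod went in by 12 mm. The text gives 15 mm, 3 mm and 12 mm.
- The screwdriver, spanner and hex key are within about 1 pixel (about 2 mm) of where they started.
- The gripper is open and clear of everything, with the wrist force near zero.
- **Limits of the checks:** the arm blocked the side camera's view of the knob and tongue, so the slide check rests on the top camera alone. The network's position readings from the side camera for the injector and knob disagreed with the top camera by several mm or more, so I did not use them.

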